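# Fit the screening cover on the filter module in the pull-out tray

## Robot

A 6-joint arm with a two-finger parallel gripper is mounted at the origin on the work surface. World frame = base frame: x ahead of the robot, y to its left, z up, the work surface at z = 0. Lengths are in mm, angles in rad, forces in N, time in s.
With the tool pointing down it reaches from about 350 to 975 mm from the base axis. Payload 7.1 kg.
Tool frame: the origin (TCP) lies on the front face of the gripper's body, between the roots of the fingers; the fingertips stand 80 mm ahead of it and the grasp point (between the pads) lies 61 mm ahead of it (env.tips_ahead is the distance from the TCP to the fingertips, in mm); z points along the fingers, y is the line along which they close (so a half turn about z gives the same grasp; the last joint's range is limited). The gripper opens to 88 mm and grips with 3 to 60 N. Pads are 20 mm wide; open, the fingers measure 115 mm over their backs; the gripper's body (75 mm by 178 mm) begins 61 mm behind the grasp point.
Start: joints at [-1.257, 0.423, 1.63, -0, 1.089, -0.019], TCP at [204.199, -590.685, 302.675] pointing down, gripper open.
Joint ranges: [-3, 3], [-0.9, 2.11], [0.09, 2.58], [-1.31, 4.45], [0.11, 2.69], [-2.54, 2.54]. Speed limits (rad/s): [2.39, 2.39, 3.01, 3.14, 3.14, 3.14].

## Interface

Orientations are given as a unit quaternion [x, y, z, w].
In Python, from station import env, set_gripper, viewer, workorder gives the robot as it stands. Calls block until the motion is done:
- env.reach(position, orientation): joint-space move of the TCP to a pose.
- env.move_l(position, rot=None, rate=150, f_stop=None): straight line of the TCP; rot=None keeps the orientation; rate is the mean speed in mm/s. With f_stop (N) it stops when the force on the tool has changed by that much, and returns True; else False.
- env.move_joints(angles): joint-space move.
- set_gripper(opening): finger opening in mm; the grip force is fixed at half the most; returns when the fingers have stopped.
- env.hold(seconds).
- env.ik(position, orientation): joint angles nearest the present ones, or None.
- env.read_state(): the state.
- viewer.camera(name): name is "side" or "top" or "wrist"; returns the picture (420x560x3 uint8, blue, green, red); there is no depth.
- viewer.camera_params(name): a dict with "fx", "fy", "cx", "cy" (pixels), "dist" ([k1, k2, p1, p2, k3] as OpenCV has them; the pictures are not rectified), "pose" (4x4, takes a point from camera to world coordinates); the wrist camera has in their place "tool_from_camera" (4x4, takes a point from camera to tool coordinates, whose origin is the TCP and whose axes are the flange's). Camera axes: x right, y up, looking along -z (the intrinsics and any distortion apply to the point x, -y, -z); pixel columns grow to the right and rows downward; lengths in mm; the calibration is good to about 2 mm. A picture is of the moment at which its call begins: read the wrist's pose just before it. camera_params takes no time and is no camera call.
A pose or a line that the arm cannot do raises env.IKError and nothing moves.
- workorder.sign_off(): hands the job in; it is judged then, once.
The state is a dict: "time_s": time; "qpos": joint angles; "dq": joint speeds; "tau": joint torques, N m; "tool_pos": TCP position; "orientation": TCP orientation; "force": force on the tool from outside, world axes, zero at the start; "wrist_torque": the same for the moment, N m; "width": finger opening in mm; "grip_force": force on a finger pad.
Only numpy, scipy, OpenCV 4.12 (cv2) and the standard library are available. Lean on these libraries where they do the work, as an engineer would, in place of code of your own. Each camera call takes 0.05 s, during which the arm holds its last target. There are 200 camera calls.

## Task

Pull the tray out of the low equipment case all the way to its stop and leave it there. Then take the loose aluminium cover, bring it squarely over the filter module in the tray, find the module's locating pin with the hidden socket under the cover so that it drops on, and press it down against the springs until it sits flush on the module's rim. Finish while still gripping the cover and holding it pressed home: do not let go, and do not shift the morse key, the mug or the mouse.

Things in the scene. Friction and masses are not known exactly. Their poses are not given: they have to be found in the camera images.
- rack: Low grey equipment case fixed to the desk, 220 deep (x) x 200 wide (y) x 100 high, a thin notebook on its top reaching 112 high from 100 mm behind the front face on. Origin at the centre of its underside; its x axis points from the tray's front to the back of the case; the closed tray's front face is at x = -110. Its position and yaw vary.
- tray (a joint): How far the tray is pulled out of the case, in m, along the case's -x: 0 closed, 0.16 at the stop; it starts closed or slightly open. Sliding friction about 4 N; it stays where it is left.
- tray_handle (a point): Middle of the tray's handle: a round steel bar 10 thick, 110 long along the case's y, 75 above the desk, its centre line 40 in front of the tray's face (the gap behind the bar is 35). The tray's dark front panel is 194 wide, 12 thick and reaches 90 above the desk. This point moves with the tray.
- pin_tip (a point): Tip of the upright steel locating pin at the centre of the filter module in the tray; axes as the case's; moves with the tray, under the case's roof until pulled out. Pin 10 in diameter, its last 5 mm tapered to 4 wide; tip 14 above the module's rim, 59 above the desk. Module: aluminium box 68 (x) x 94 (y). Front panel's inner face is 75 in front of the pin; at the stop the case is 85 behind it.
- seat (a joint): How far the sprung brass contact frame inside the module's rim is pressed down, in m: 0 up (5 mm above the rim, the height at which the dropped-on cover rests by itself), 0.005 when the cover sits flush on the rim. It takes about 4 N to start it and 8 N at flush, part of it from the cover's own weight.
- cover: Loose aluminium cover: block 64 (x) x 90 (y) x 18 high, on its middle a grip fin 40 long (x), 14 thick (y), top 52 above the underside. Origin: centre of the underside, the mouth of a blind round socket 12 in diameter, 15 deep. Fitted: its x along the case's x (either way round), origin on the pin's axis, 14 below the tip. About 0.2 kg. Starts flat on the desk left or right of the case.
- key: Bystander: morse key, wooden base 65 x 100 with a brass lever and a black knob, about 50 high. On the desk on the other side of the case from the cover. Origin at the centre of its underside.
- mug: Bystander: white mug, 80 wide, 95 high, handle at its +y. Origin at the centre of its underside.
- mouse: Bystander: black computer mouse, 105 x 60 x 30. Origin at the centre of its underside.
Mind the look-alikes: they are no part of the job. Of the things that look like the cover, take the one that is farthest to the robot's right at the start.

How it is judged (in metres and radians):
On the way, in this order (a step that is already met when the one before it is completed fails the run):
1. the tray is out at its stop (value of joint tray above 0.15 m), for 0.1 s.
2. the cover has dropped onto the locating pin (horizontal distance between cover and pin_tip below 0.004 m and z of cover in the frame of pin_tip below -0.006 m), for 0.1 s.
At the end, for the whole second after the job is handed in: Tray within 10 mm of its stop; cover within 3 mm of the pin axis, square to 7 degrees, level to 3.4 degrees, still, within 1.5 mm of flush on the rim, sprung frame pushed down over 3 mm; the fingers still on the cover with more than 2 N (value of joint tray above 0.15 m and horizontal distance between cover and pin_tip below 0.003 m and z of cover in the frame of pin_tip below -0.0125 m and value of joint seat above 0.003 m and angle between cover's own z axis and vertical below 0.06 rad and angle between the x axis of cover and the x axis of pin_tip, either way round below 0.12 rad and linear speed of cover below 0.01 m/s and contact force between the fingers and cover above 2 N); the arm keeps its last pose, push and grip.
It fails at once if the morse key is shifted by more than 20 mm (distance of key from where it was at the start of the episode above 0.02 m).
It fails at once if the mug is shifted by more than 20 mm (distance of mug from where it was at the start of the episode above 0.02 m).
It fails at once if the mouse is shifted by more than 20 mm (distance of mouse from where it was at the start of the episode above 0.02 m).
It also fails if it takes over 58 s, if anything falls off the work surface, if the arm or the gripper's body presses on something with over 40 N, if the wrist force passes 120 N, or if a joint passes its speed limit or range.

## Working session

There is one attempt and no reset: what is moved stays moved. The work goes in short steps, each a Python script; the robot and the scene stay as the last script left them, time stands still between calls to the robot, and variables do not carry over. Pictures are saved under pics/ and viewed, at most 10 in all, crops included, and the job is handed in when it is done.

```bash
ls; mkdir -p pics; python3 - <<'E'
from station import env, set_gripper, viewer, workorder
import cv2,numpy as np
np.set_printoptions(precision=3,suppress=True)
for n in("top","side","wrist"):
    cv2.imwrite(f"pics/{n}0.png",viewer.camera(n)); p=viewer.camera_params(n); print(n,p)
print(env.read_state())
a=[cv2.imread(f"pics/{n}0.png") for n in("top","side")]
E
```

```text
pics
top {'fx': 388.2030076426581, 'fy': 388.2030076426581, 'cx': 273.72609638406357, 'cy': 212.67397243664223, 'dist': array([-0.014,  0.   ,  0.   ,  0.   ,  0.   ]), 'pose': array([[   0.028,    0.983,   -0.182,  414.634],
       [  -1.   ,    0.028,   -0.001,   52.349],
       [   0.004,    0.182,    0.983, 1137.791],
       [   0.   ,    0.   ,    0.   ,    1.   ]])}
side {'fx': 392.9741583528077, 'fy': 392.9741583528077, 'cx': 280.6373874356506, 'cy': 214.9339988075501, 'dist': array([-0.117,  0.   ,  0.   ,  0.   ,  0.   ]), 'pose': array([[ -0.991,   0.092,  -0.095, 526.103],
       [ -0.131,  -0.763,   0.633, 699.668],
       [ -0.014,   0.64 ,   0.769, 874.028],
       [  0.   ,   0.   ,   0.   ,   1.   ]])}
wrist {'fx': 372.92345499144164, 'fy': 372.92345499144164, 'cx': 281.4235181338257, 'cy': 214.2903965675011, 'dist': array([-0.046,  0.   ,  0.   ,  0.   ,  0.   ]), 'tool_from_camera': array([[ -0.   ,   0.971,   0.241,  66.113],
       [  1.   ,   0.   ,   0.   ,   0.674],
       [ -0.   ,   0.241,  -0.971, -83.057],
       [  0.   ,   0.   ,   0.   ,   1.   ]])}
{'time_s': 0.15, 'qpos': array([-1.257,  0.424,  1.63 , -0.   ,  1.089, -0.019]), 'dq': array([ 0.001, -0.002, -0.004, -0.002,  0.002,  0.   ]), 'tau': array([ -0.   , -54.499, -27.392,   0.064,   0.02 ,  -0.   ]), 'tool_pos': array([ 204.105, -590.387,  302.087]), 'orientation': array([ 0.986,  0.166, -0.   , -0.001]), 'force': array([0.795, 0.003, 0.252]), 'wrist_torque': array([ 0.015, -0.005,  0.04 ]), 'grip_force': 0.0, 'width': 87.48792878590399}
```

View pics/top0.png

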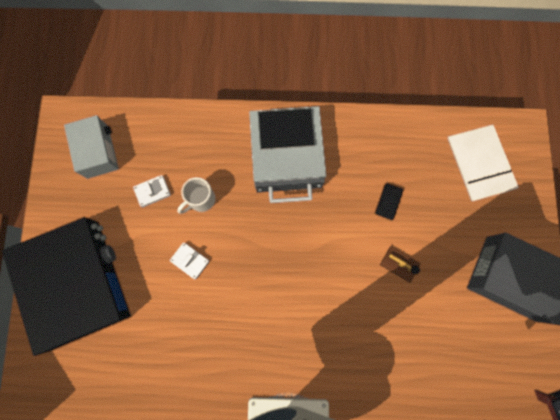

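View pics/side0.png

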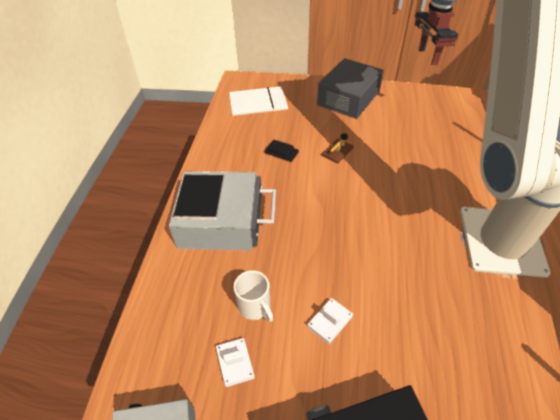

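Top view: the case is at about (288,150) with its handle bar at (290,200), a cover at (190,260), and a look-alike at (152,190). The mug is at (196,193), the mouse at (390,200) and the key at (402,263). The cover farthest to the robot's right (-y) is the one at (190,260). The side view agrees.

```bash
cat > h.py <<'E'
from station import env, set_gripper, viewer, workorder
import cv2,numpy as np
from scipy.spatial.transform import Rotation as R
np.set_printoptions(precision=2,suppress=True)
def q(yaw): # tool down, tool x at yaw (rad)
    return (R.from_euler('z',yaw)*R.from_euler('x',np.pi)).as_quat()
def snap(name,fn=None):
    s=env.read_state(); im=viewer.camera(name); p=viewer.camera_params(name)
    if name=='wrist':
        T=np.eye(4);T[:3,:3]=R.from_quat(s['orientation']).as_matrix();T[:3,3]=s['tool_pos']
        p['pose']=T@p['tool_from_camera']
    if fn: cv2.imwrite(fn,im); np.save(fn+'.npy',p['pose'])
    return im,p
def par(name,fn):
    p=viewer.camera_params(name); p['pose']=np.load(fn+'.npy'); return p
def cast(p,px,z):
    K=np.array([[p['fx'],0,p['cx']],[0,p['fy'],p['cy']],[0,0,1]])
    u=cv2.undistortPoints(np.float64(px).reshape(-1,1,2),K,np.float64(p['dist'])).reshape(-1,2)
    d=np.c_[u[:,0],-u[:,1],-np.ones(len(u))]@p['pose'][:3,:3].T
    o=p['pose'][:3,3]
    return (o+d*((z-o[2])/d[:,2])[:,None])
def st():
    s=env.read_state(); print('t',round(s['time_s'],2),'pos',s['tool_pos'],'F',s['force'],'w',round(s['width'],1),'g',round(s['grip_force'],1)); return s
E
python3 - <<'E'
from h import *
p=viewer.camera_params('top')
print('handle',cast(p,[(271,200),(311,199)],75))
print('case top front corners',cast(p,[(254,181),(324,178)],100),'back',cast(p,[(250,110),(320,107)],100))
print('cover',cast(p,[(190,262)],18),'mug',cast(p,[(197,190)],95))
im=cv2.imread('pics/top0.png'); m=((im.min(2)>150)).astype('uint8')
for c in cv2.findContours(m,0,1)[0]:
    if cv2.contourArea(c)>150:
        r=cv2.minAreaRect(c); print(r, cast(p,cv2.boxPoints(r),18)[:,:2].tolist())
# look above handle
yaw=np.pi/2
hx=cast(p,[(291,199.5)],75)[0]
env.reach([500,hx[1],380],q(yaw))
im,_=snap('wrist','pics/w1.png'); st()
E
```

```text
handle [[647.44  62.15  75.  ]
 [653.57 -49.88  75.  ]]
case top front corners [[694.24 110.41 100.  ]
 [708.5  -82.83 100.  ]] back [[903.63 129.75 100.  ]
 [918.93 -70.52 100.  ]]
cover [[471.46 289.39  18.  ]] mug [[665.38 267.04  95.  ]]
((266.755859375, 403.11279296875), (18.20623207092285, 45.923561096191406), 70.64100646972656) [[99.96092132457295, 124.28981805426523], [141.95286183621215, 8.313257557880377], [98.6435857810996, -8.972298354033626], [57.22111065478384, 106.32040448386377]]
((188.55999755859375, 260.4200134277344), (31.799997329711914, 23.59999656677246), 36.869895935058594) [[474.45979324388526, 350.64938891448867], [529.9061190587371, 313.82680298590606], [477.20539672132236, 237.02308954933892], [422.69410700660444, 274.17459685938536]]
((194.66416931152344, 196.11050415039062), (27.377546310424805, 38.17106628417969), 13.392496109008789) [[617.3911403097402, 337.633512324055], [730.8663169339459, 319.5548108317688], [713.6124215514212, 238.86983527436263], [600.8003636878042, 258.3239002249686]]
((150.6420135498047, 190.44082641601562), (21.76923370361328, 3
[... 352 characters left out ...]
8873, -614.3138831629899], [724.2523518735586, -674.5269186186007], [667.5864220064378, -534.3881898714333]]
((85.32460021972656, 143.1295166015625), (46.89580535888672, 32.40906524658203), 76.75948333740234) [[880.3587757760631, 704.7647922200783], [907.1919555604262, 610.2127111731959], [761.8486659477497, 561.0321085802076], [736.0601243817543, 653.5339203418341]]
((286.65753173828125, 143.9414520263672), (68.3417739868164, 70.85269165039062), 86.3086166381836) [[935.1732186613704, 138.3472288787888], [956.8994497614068, -79.65519148713369], [738.6596392668051, -94.1112254583102], [718.3731548523597, 116.54997980691579]]
t 2.58 pos [500.1    5.51 379.89] F [ 0.07 -0.65  1.46] w 87.7 g 0.0
```

View pics/w1.png

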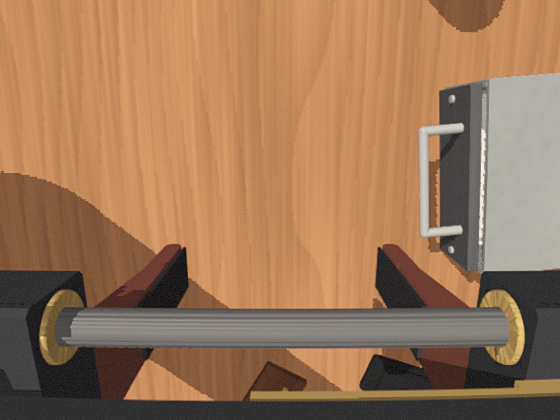

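The wrist view shows the bar from (424,130) to (428,234), in front of the dark panel. I'll fit the bar's line from its bright pixels and compare it with the top-view estimate.

```bash
python3 - <<'E'
from h import *
p=par('wrist','pics/w1.png'); im=cv2.imread('pics/w1.png')
sub=im[138:228,415:436]; s=sub.max(2).astype(int)-sub.min(2); 
m=(s<45)&(sub.min(2)>120)
rows=[(415+np.where(r)[0].mean(),138+i) for i,r in enumerate(m) if r.sum()>3]
P=cast(p,rows,75)
k=np.polyfit(P[:,1],P[:,0],1); print('n',len(rows),'x=',k,'yaw',np.arctan(-k[0]))
e=cast(p,[(424,127),(428,237)],75); print('ends',e, 'mid',e.mean(0))
print('panel top corners', cast(p,[(440,88),(440.5,250)],90), cast(p,[(472,84),(481,270)],90))
E
```

```text
n 90 x= [ -0.1  652.15] yaw 0.09544459064056512
ends [[646.86  65.92  75.  ]
 [661.64 -51.67  75.  ]] mid [654.25   7.13  75.  ]
panel top corners [[653.91 103.01  90.  ]
 [670.36 -61.5   90.  ]] [[685.01 107.13  90.  ]
 [717.72 -84.75  90.  ]]
```

```bash
python3 - <<'E'
from h import *
th=0.088; h=np.array([651.5,7]); d=np.array([np.cos(th),np.sin(th)])
set_gripper(34)
env.reach([*h,200],q(np.pi/2+th))
print(env.move_l([*h,136],rate=100,f_stop=15)); st()
set_gripper(0); s=st()
a=s['tool_pos']
print(env.move_l([*(a[:2]-d*175),a[2]],rate=70,f_stop=22)); s=st()
print('pulled',np.linalg.norm(s['tool_pos'][:2]-a[:2]))
env.hold(.2);st()
snap('top','pics/top1.png')
E
```

```text
False
t 5.26 pos [651.79   7.01 136.26] F [-0.01 -0.1  -0.34] w 34.0 g 0.0
t 5.78 pos [651.59   6.98 136.44] F [-0.72 -0.73  3.57] w 9.1 g 30.0
True
t 7.78 pos [493.22  -8.51 136.44] F [ 0.5  -0.46  0.06] w 9.2 g 30.0
pulled 159.1271348990733
t 7.98 pos [493.33  -8.51 136.41] F [-3.38 -1.64  2.19] w 9.1 g 30.0
```

View pics/top1.png

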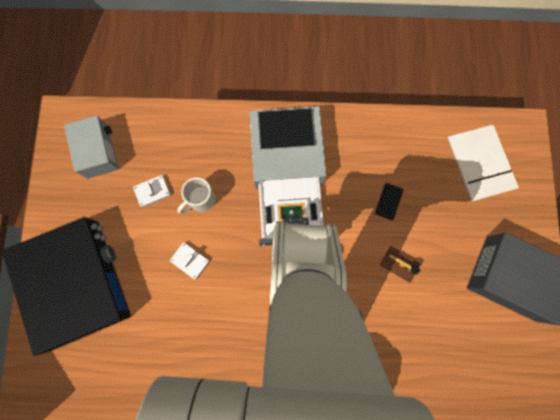

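The tray is out at its stop, with the green module visible at (291,212). Next I'll release the handle and look at the pin and then the cover from close up.

```bash
python3 - <<'E'
from h import *
set_gripper(34); s=st(); a=s['tool_pos']
env.move_l([a[0],a[1],230],rate=200)
set_gripper(88)
th=.0955
env.reach([619.7,3.6,280],q(np.pi+th)); st()
snap('wrist','pics/w2.png')
env.move_l([579.7,3.6,280],rate=200); snap('wrist','pics/w2b.png')
env.reach([471.5,289.4,280],q(np.pi/2+.5)); st()
snap('wrist','pics/w3.png')
a=cv2.imread('pics/w2.png');b=cv2.imread('pics/w3.png')
cv2.imwrite('pics/j1.png',cv2.resize(np.hstack([a[:300,100:500],b[:300,100:500]]),(800,300)))
E
```

```text
t 8.62 pos [495.49  -8.43 136.95] F [-0.45  0.86 -0.39] w 34.0 g 0.0
t 11.57 pos [619.34   3.58 279.76] F [ 0.69 -1.54  0.01] w 87.3 g 0.0
t 13.53 pos [471.95 289.24 279.97] F [ 0.64  0.53 -1.12] w 87.7 g 0.0
```

View pics/j1.png

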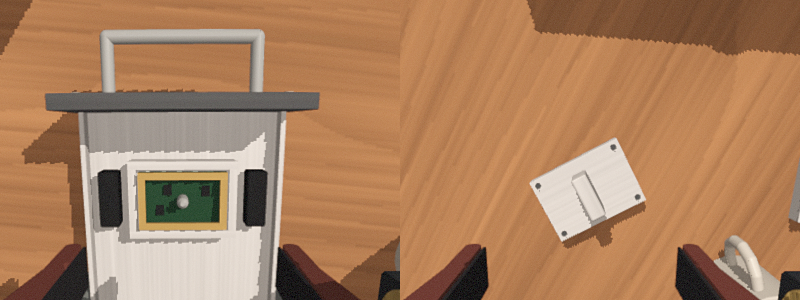

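```bash
python3 - <<'E'
from h import *
p=par('wrist','pics/w3.png'); im=cv2.imread('pics/w3.png'); g=im.max(2).astype(float)
S=[]
for x,y in [(238,186),(313,147),(263,238),(345,204)]:
    w=np.clip(130-g[y-8:y+9,x-8:x+9],0,None); Y,X=np.mgrid[y-8:y+9,x-8:x+9]
    S.append(((w*X).sum()/w.sum(),(w*Y).sum()/w.sum())); print(S[-1],(w>0).sum())
P=cast(p,S,18)[:,:2]; print(P,'centre',P.mean(0)); 
for i,j in((0,1),(2,3),(0,2),(1,3)):
    d=P[j]-P[i]; print(np.linalg.norm(d),np.arctan2(d[1],d[0]))
# pin
out=[]
for f in('w2','w2b'):
    im=cv2.imread(f'pics/{f}.png'); hsv=cv2.cvtColor(im,cv2.COLOR_BGR2HSV)
    m=cv2.inRange(hsv,(45,80,20),(90,255,255))
    c=max(cv2.findContours(m,0,1)[0],key=cv2.contourArea); x,y,w,h=cv2.boundingRect(c)
    p=par('wrist',f'pics/{f}.png')
    print(f,(x,y,w,h))
    out.append(cv2.resize(im[y-30:y+h+30,x-40:x+w+40],None,fx=3.6 if 0 else 2.4,fy=2.4,interpolation=cv2.INTER_CUBIC))
    sub=im[y:y+h,x:x+w]; mm=((sub.min(2)>100)).astype('uint8')
    n,l,s,ce=cv2.connectedComponentsWithStats(mm)
    for i in range(1,n):
        if s[i,4]>15: print(s[i]+[x,y,0,0,0],ce[i]+[x,y],cast(p,[ce[i]+[x,y]],59))
hh=min(o.shape[0] for o in out); cv2.imwrite('pics/pin.png',np.hstack([o[:hh] for o in out])); print(out[0].shape,out[1].shape)
E
```

```text
(np.float64(237.60331825037707), np.float64(185.36651583710406)) 21
(np.float64(312.67981790591807), np.float64(146.7132018209408)) 21
(np.float64(265.4952015355086), np.float64(237.10460652591172)) 81
(np.float64(338.44987146529564), np.float64(199.05398457583547)) 40
[[433.32 275.91]
 [477.27 340.61]
 [480.06 243.73]
 [522.87 309.92]] centre [478.38 292.54]
78.21650353846897 0.9742189293093985
78.82890176276308 0.9968119320131769
56.74814212475898 -0.6030078943668283
54.966608981399936 -0.592440983838677
w2 (246, 181, 73, 41)
[278 195  11  13 110] [282.99 200.92] [[618.68   4.34  59.  ]]
w2b (243, 227, 71, 38)
[273 238  11  15 133] [278.36 245.16] [[617.78   4.08  59.  ]]
(242, 367, 3) (235, 362, 3)
```

View pics/pin.png

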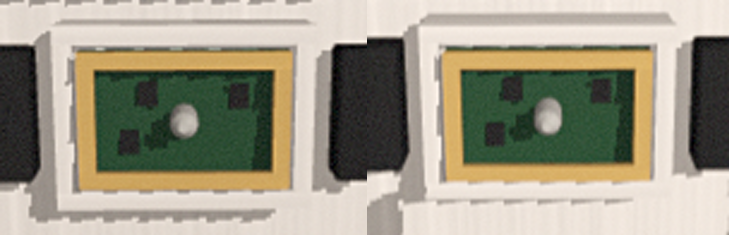

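The pin shows as a light blob at (283,201) in w2 and (278,245) in w2b, inside the brass frame. I'll use the brass frame's centre as a cross-check. Then I'll look at the cover again with the gripper yaw I'll use for the grasp, so the camera bias cancels.

```bash
python3 - <<'E'
from h import *
for f in('w2','w2b'):
    im=cv2.imread(f'pics/{f}.png'); hsv=cv2.cvtColor(im,cv2.COLOR_BGR2HSV)
    m=cv2.inRange(hsv,(15,90,120),(30,255,255)); m[:,:200]=0;m[:,360:]=0;m[:150]=0;m[280:]=0
    m=cv2.morphologyEx(m,cv2.MORPH_OPEN,np.ones((3,3)))
    c=max(cv2.findContours(m,0,1)[0],key=cv2.contourArea); p=par('wrist',f'pics/{f}.png')
    P=np.float32(cast(p,c.reshape(-1,2).astype(float),50)[:,:2]); r=cv2.minAreaRect(P); print(f,'brass',r)
    e={'w2':(283.5,207.5),'w2b':(278.5,252.5)}[f]; print('pin from edge',cast(p,[e],54)[0]-[5,0.5,0])
env.reach([478.4,292.5,240],q(2.556)); st()
im,p=snap('wrist','pics/w4.png')
g=im.max(2); m=(g<90).astype('uint8')
n,l,s,ce=cv2.connectedComponentsWithStats(m)
for i in range(1,n):
    if 8<s[i,4]<150 and s[i,1]<300: print(s[i],ce[i],cast(p,[ce[i]],18)[0])
E
```

```text
w2 brass ((620.6959838867188, 3.8921165466308594), (49.89247512817383, 76.47230529785156), 5.386868953704834)
pin from edge [620.36   4.94  54.  ]
w2b brass ((621.19921875, 3.8457183837890625), (50.27218246459961, 76.35264587402344), 5.437783241271973)
pin from edge [621.2    4.45  54.  ]
t 14.12 pos [478.72 292.18 240.03] F [-0.36  0.67 -0.04] w 88.1 g 0.0
[234 227   4   4   9] [235.56 228.  ] [476.55 246.87  18.  ]
[523 255   5   4  11] [525.09 256.73] [640.59 443.97  18.  ]
```

View pics/w4.png

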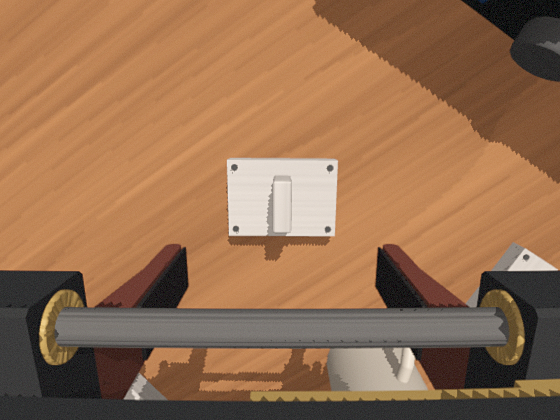

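The cover is square in view, with screws at (234,168), (330,168), (235,228) and (329,229). I'll compute its centre and yaw, grasp it and lift it.

```bash
python3 - <<'E'
from h import *
p=par('wrist','pics/w4.png'); g=cv2.imread('pics/w4.png').max(2).astype(float)
S=[]
for x,y in [(234,168),(330,168),(235,228),(329,229)]:
    w=np.clip(140-g[y-5:y+6,x-5:x+6],0,None); Y,X=np.mgrid[y-5:y+6,x-5:x+6]
    S.append(((w*X).sum()/w.sum(),(w*Y).sum()/w.sum()))
P=cast(p,S,18)[:,:2]; c=P.mean(0); v=(P[1]-P[0])+(P[3]-P[2]); a=np.arctan2(v[1],v[0]); psi=a+np.pi/2
print(S,c,psi,[np.linalg.norm(P[j]-P[i]) for i,j in((0,1),(2,3),(0,2),(1,3))])
np.save('psi.npy',psi)
env.move_l([*c,150],q(psi),rate=200)
print(env.move_l([*c,102],rate=80,f_stop=8)); st()
set_gripper(0); st()
s=env.read_state()['tool_pos']
env.move_l([s[0],s[1],235],rate=150); st()
E
```

```text
[(np.float64(233.88200836820084), np.float64(166.91297071129708)), (np.float64(329.52567237163817), np.float64(167.63814180929094)), (np.float64(235.33521126760564), np.float64(228.22910798122066)), (np.float64(327.2168905950096), np.float64(228.8992322456814))] [477.03 293.59] 2.544315310396362 [np.float64(78.28564869537905), np.float64(78.24190420195065), np.float64(52.16720194034972), np.float64(52.16325316972999)]
False
t 15.52 pos [477.05 293.59 101.8 ] F [-0.47  0.21 -1.02] w 87.6 g 0.0
t 16.64 pos [477.04 293.58 101.98] F [-0.26  0.15  0.13] w 13.8 g 30.0
t 17.68 pos [476.51 293.27 234.18] F [-0.38 -0.01 -2.16] w 13.9 g 30.0
```

```bash
python3 - <<'E'
from h import *
pin=np.array([621.,4.3])
env.reach([*pin,235],q(np.pi+.0945)); st()
snap('wrist','pics/w5.png')
env.move_l([*pin,172],rate=120); env.hold(.3); st()
for n in('top','side'): snap(n,f'pics/{n}5.png')
a=cv2.imread('pics/w5.png');b=cv2.imread('pics/side5.png')
cv2.imwrite('pics/j5.png',np.hstack([cv2.resize(a,(400,300)),cv2.resize(b[150:300,170:370],(400,300))]))
r=env.move_l([*pin,153],rate=20,f_stop=5); print(r); st()
E
```

```text
t 18.9 pos [620.59   4.89 234.37] F [-0.74 -0.06 -2.63] w 14.2 g 30.0
t 19.93 pos [621.33   4.27 172.72] F [-0.09 -0.28 -1.38] w 13.9 g 30.0
False
t 21.12 pos [621.1    4.31 153.12] F [-0.13  0.27 -2.48] w 13.8 g 30.0
```

View pics/j5.png

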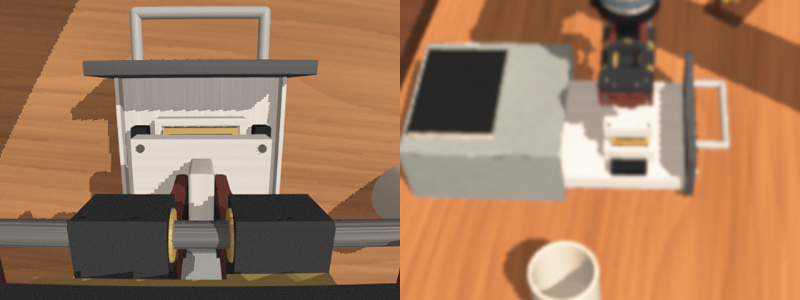

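There was no contact down to 153 mm, so the pin is in the socket. Now I'll press the cover home.

```bash
python3 - <<'E'
from h import *
s=env.read_state()['tool_pos']
for z in np.arange(151,139,-1.0):
    r=env.move_l([621.1,4.3,z],rate=10,f_stop=18); env.hold(.15); q_=st()
    if r or q_['force'][2]>16: break
env.hold(.5); st()
im,_=snap('side','pics/side6.png'); t,_=snap('wrist','pics/w6.png')
cv2.imwrite('pics/j6.png',np.hstack([cv2.resize(t,(400,300)),cv2.resize(im[170:270,240:373],(400,300),interpolation=cv2.INTER_CUBIC)]))
E
```

```text
t 21.62 pos [621.35   4.31 151.35] F [-0.82 -0.4   2.57] w 13.8 g 30.0
t 22.02 pos [621.34   4.31 150.13] F [0.79 0.33 2.88] w 13.6 g 30.0
t 22.43 pos [621.34   4.3  149.15] F [1.05 0.47 4.26] w 13.9 g 30.0
t 22.82 pos [621.28   4.3  148.12] F [ 1.64 -0.62  4.35] w 14.0 g 30.0
t 23.23 pos [621.3    4.32 147.17] F [1.66 0.18 6.42] w 13.7 g 30.0
t 23.62 pos [621.47   4.31 146.95] F [-0.08  0.07 12.47] w 13.8 g 30.0
t 24.02 pos [621.84   4.36 146.93] F [-1.65  1.03 18.4 ] w 13.8 g 30.0
t 24.52 pos [621.86   4.35 146.93] F [-1.63  0.52 19.35] w 14.1 g 30.0
```

View pics/j6.png

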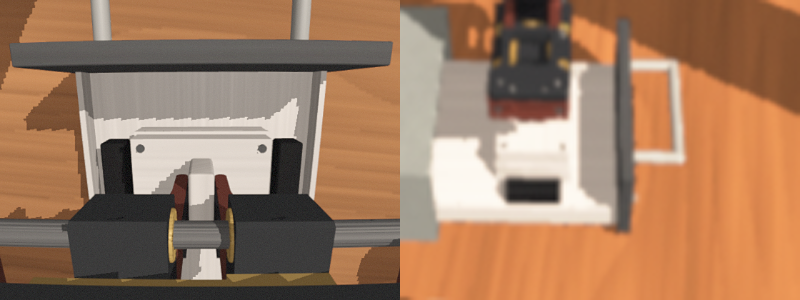

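The force followed the spring curve and then hit a hard stop at 146.9 mm, exactly the flush height. The picture shows the cover square on the module's rim, with no brass visible. I'm handing the job in.

```bash
python3 -c "
from h import *
print(workorder.sign_off()); st()"
```

```text
the job is handed in; nothing more can be done
None
the job is handed in; nothing more can be done
```

I handed the job in with the tray pulled out to its stop and the cover on the pin, pressed flush with about 19 N and still gripped; the sign-off returned no verdict.

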